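# Unlock and close the weight drawer

## Task

The drawer of surcharge weights is locked out at full extension. Find the release catch that lies in a recess somewhere along the top edge of the drawer's left side rail, press it down and keep it down while you start the drawer inwards off its lock, then push the drawer gently and fully home, with its weights still lying in place. Don't force the lock, and leave the things on and around the drawer unit where they stand.

Things in the scene. Friction and masses are not known exactly. Their poses are not given: they have to be found in the camera images.
- cabinet_front (a point): Middle of the top front edge of a fixed blue steel bench-top drawer unit, 290 mm wide (its y), 260 mm deep (its x), 135 mm high: this point is 135 mm above the bench, over the front opening. The cabinet's axes: x points from the opening to its back, away from the robot; y to the left as seen facing the front; z up.
- tray (a joint): How far the single drawer has gone in, m: 0 = fully out, locked (gives under 2 mm); 0.180 = fully home, the back of its front panel against the cabinet. It slides along the cabinet's +x. Unlocked it runs on ball slides with about 3 N of friction and stays where it is left; with its load it weighs about 8 kg.
- catch (a joint): How far the release catch is pressed straight down, m: 0 = up, 0.010 = at its stop. Sprung: about 2.5 N to start, 5.5 N at the stop. The drawer is unlocked while it is 5 mm or more down. Once the drawer has gone in 5 mm or more the catch may be let go and the drawer stays free (the catch may stay down until about 20 mm, then springs up).
- rail_front (a point): Front end of the top edge of the drawer's left side rail, mid-width, where it meets the back of the front panel (which rises 17 mm above the edge just ahead). Moves with the drawer; axes as the cabinet's. The edge, bare steel 28 mm wide, runs from here along +x, level, 95 mm above the bench, and is unbroken but for one recess.
- rail_back (a point): Point on the same edge 180 mm behind rail_front; with the drawer out it lies at the cabinet's opening, whose top stands 40 mm above the edge. The recess: the edge is cut away over its full width for 44 mm; its middle lies 60 to 127 mm behind rail_front, differing per drawer. Its floor, 8 mm down, is the flat steel top of the catch, filling the recess. The drawer can be pushed by the recess's end wall.
- front_face (a point): Centre of the outer face of the drawer's front panel: flat blue steel, 290 mm wide, from 12 to 112 mm above the bench, 30 mm thick, facing the cabinet's -x, with a flush dark pull (nothing stands out). Moves with the drawer; axes as the cabinet's. With the drawer home it lies 30 mm in front of the cabinet's opening.
- tray_floor (a point): Point on the drawer's floor (30 mm above the bench) on which the weights are centred; moves with the drawer. The well between the rails is 200 mm wide and 190 mm long.
- weight_low_mid (a point): Centre of the lower of two stacked dark steel surcharge weights lying in the drawer: rings of 149 mm outside and 54 mm inside diameter, 20 mm thick, about 2 kg each.
- weight_top_mid (a point): Centre of the upper one of the two weights; the stack reaches 70 mm above the bench, below the rails' edges.
- dial_stand: Bystander: dial gauge on a post with a heavy foot (60 by 50 mm), 195 mm tall, standing on the cabinet's top, near its middle, its gauge towards the cabinet's back. Origin: centre of its underside.
- collar: Bystander: yellow-zinc mould collar, a ring of 162 mm diameter, 55 mm high, with two lugs, on the bench to the left of the drawer. Origin: centre of its underside.
- tin_a: Bystander: lidded aluminium sample tin, 71 mm diameter, 54 mm high, on the bench to the right of the drawer. Origin: centre of its underside.
- tin_b: Bystander: second tin, like the first.
Mind the look-alikes: they are no part of the job. What is shaped like the part that bears weight_top_mid but brown or white is not meant.

How it is judged:
By the outcome, as a careful person would: the job done as asked, in the order asked, and still so for the second after the job is handed in, with the robot touching nothing.
It also fails if it takes over 66 s, if anything falls off the work surface, if the arm or the gripper's body presses on something with over 40 N, if the wrist force passes 120 N, or if a joint passes its speed limit or range.

## Robot

A 6-joint arm with a two-finger parallel gripper is mounted at the origin on the work surface. World frame = base frame: x ahead of the robot, y to its left, z up, the work surface at z = 0. Lengths are in mm, angles in rad, forces in N, time in s.
With the tool pointing down it reaches from about 375 to 925 mm from the base axis. Payload 5.7 kg.
Tool frame: the origin (TCP) lies on the mounting face of the last link; the fingertips stand 173 mm ahead of it and the grasp point (between the pads) lies 155 mm ahead of it; z points along the fingers, y is the line along which they close (so a half turn about z gives the same grasp; the last joint's range is limited). The gripper opens to 85 mm and grips with 20 to 120 N. Pads are 22 mm wide; open, the fingers measure 114 mm over their backs; the gripper's body (76 mm by 85 mm) begins 54 mm behind the grasp point. The pads swing forward as they close: fully open they stand 13 mm farther back than shut.
Start: joints at [1.192, 0.359, 1.51, -0, 1.272, -0.115], TCP at [156.451, 579.231, 404.667] pointing down, gripper open.
Joint ranges: [-2.97, 2.97], [-1.01, 2.36], [0.21, 2.38], [-0.96, 4.11], [0.2, 2.71], [-2.98, 2.98]. Speed limits (rad/s): [2.39, 2.39, 3.14, 3.14, 3.14, 3.14].

## Interface

Orientations are given as a unit quaternion [w, x, y, z].
In Python, from plant import bot, snapshot gives the robot as it stands.
- The arm moves only by the tool servo_tool, never from a script. Its argument "rows" is text: rows parted by semicolons, each of 7 numbers parted by spaces: the closure, from -1 (fully open) to 1 (shut), then the shift along the tool's x, y, z in mm, then the turn, a rotation vector about the tool's x, y, z in rad. In form: claw tx ty tz ax ay az; .... A call has exactly 5 rows; each row is the pose to reach, as a shift and turn from the pose commanded when the call began, along the tool's axes at that moment; what a row does not reach only later rows make up. A row lasts 1/8 s, in which the tool goes at most 62.5 mm and 10.7 degrees, less where a joint would pass 70% of its speed; a pose out of reach is approached as far as the arm can. A call with a gripper value outside its range is refused whole. The fingers move at their own pace and stop on an object; "grip_force" is the grip in N (left out, the last holds). Time passes only in rows, so rows that repeat a pose let the fingers close, or fill a call up. It gives the time, the measured TCP pose, the force, the opening and the grip force at its end, in the units of the state.
- bot.state(): the state, without advancing time (a new reading comes with each control period).
- snapshot(name): name is "scene" or "top" or "wrist"; returns a dict with "image" (400x640x3 uint8, blue, green, red), "camera_matrix" (3x3 intrinsics, pixels), "cam_to_world" (4x4, takes a point from camera to world coordinates); the wrist camera has in their place "tool_from_camera" (4x4, takes a point from camera to tool coordinates, whose origin is the TCP and whose axes are the flange's). Camera axes: x right, y down, z forward; pixel columns grow to the right and rows downward; lengths in mm; the calibration is good to about 2 mm. A picture is of the moment at which its call begins: read the wrist's pose just before it. There is no depth.
- bot.finish_job(): hands the job in; it is judged then, once.
The state is a dict: "clock": time; "joint_pos": joint angles; "joint_vel": joint speeds; "effort": joint torques, N m; "eef_pos": TCP position; "tool_rot": TCP orientation; "wrist_force": force on the tool from outside, world axes, zero at the start; "wrist_torque": the same for the moment, N m; "grip_width": finger opening in mm; "finger_force": force on a finger pad.
Only numpy, scipy, OpenCV 4.12 (cv2) and the standard library are available. Lean on these libraries where they do the work, as an engineer would, in place of code of your own. Each camera call takes 0.05 s, during which the arm holds its last target. There are 200 camera calls.

## Working session

There is one attempt and no reset: what is moved stays moved. The work goes in short steps, Python scripts to look and compute and a tool call to move; the robot and the scene stay as the last step left them, time stands still between calls to the robot, and variables do not carry over. Pictures are saved under pics/ and viewed, at most 10 in all, crops included, and the job is handed in when it is done.

Besides the shell and the picture viewer there is one more tool, called after "Request:" as name(argument=value, ...) on one line, values as JSON. servo_tool: Moves the arm, as the interface text tells. Its arguments: {"type":"object","properties":{"rows":{"type":"string"},"grip_force":{"type":"number"}},"required":["rows"]}

```bash
mkdir -p pics; python3 - <<'E'
from plant import bot,snapshot
import cv2,numpy as np,pickle
s=bot.state();print({k:np.round(s[k],3) for k in('clock','eef_pos','tool_rot','wrist_force','grip_width')})
d={}
for n in('scene','top'):
    d[n]=snapshot(n);cv2.imwrite(f'pics/{n}0.png',d[n]['image']);print(n,np.round(d[n]['cam_to_world'],3).tolist(),d[n]['camera_matrix'].tolist())
pickle.dump(d,open('d.pkl','wb'))
E
```

```text
{'clock': np.float64(0.0), 'eef_pos': array([156.312, 578.877, 403.851]), 'tool_rot': array([-0.   ,  0.132,  0.991, -0.001]), 'wrist_force': array([-0.182, -0.41 ,  0.824]), 'grip_width': np.float64(85.497)}
scene [[0.604, 0.565, -0.562, 1169.307], [0.797, -0.419, 0.435, -464.431], [0.01, -0.711, -0.703, 908.536], [0.0, 0.0, 0.0, 1.0]] [[518.9444238836713, 0.0, 323.7497280440294], [0.0, 518.9444238836713, 203.6513452056947], [0.0, 0.0, 1.0]]
top [[0.02, -0.994, 0.11, 423.015], [-1.0, -0.02, 0.007, 13.663], [-0.005, -0.111, -0.994, 1275.993], [0.0, 0.0, 0.0, 1.0]] [[477.0272705670421, 0.0, 319.30354955203785], [0.0, 477.0272705670421, 196.8304017507642], [0.0, 0.0, 1.0]]
```

View pics/scene0.png

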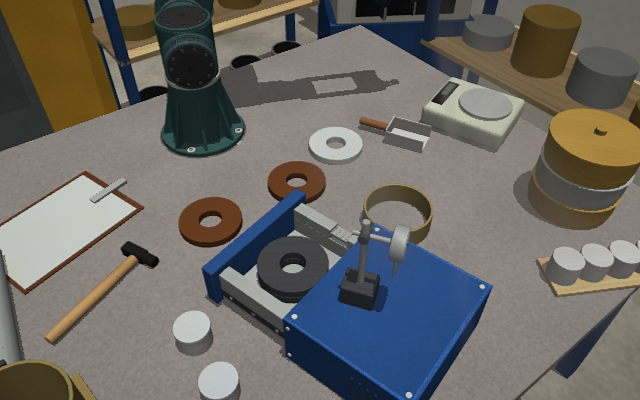

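View pics/top0.png

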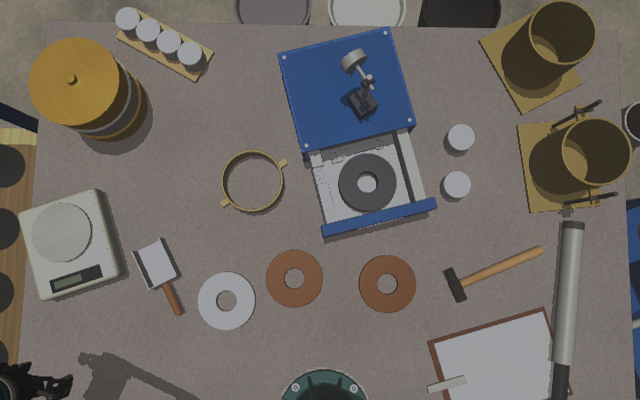

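The scene picture shows the dark ring stack in the drawer (about 293,265), the left rail in the upper part (about 300-355, 210-245), and the gauge standing on the cabinet. In the top picture the cabinet lies at (278-415, 28-158), the front panel at (322-437, 200-237) and the left rail at about (312-330, 155-222). The brown and white rings at (294,278), (387,284) and (226,300) are look-alikes. The dark ring at (367,183) in the drawer is the one meant. I'll enlarge the drawer to confirm this and find the recess.

```bash
cat > h.py <<'E'
import numpy as np
def onplane(d,px,z):
    K,T=d['camera_matrix'],d['cam_to_world']
    r=T[:3,:3]@np.linalg.solve(K,[px[0],px[1],1.]);o=T[:3,3]
    return o+r*(z-o[2])/r[2]
E
python3 - <<'E'
import cv2,numpy as np,pickle
from h import *
d=pickle.load(open('d.pkl','rb'));t=d['top'];im=t['image']
hsv=cv2.cvtColor(im,cv2.COLOR_BGR2HSV)
m=cv2.inRange(hsv,(105,130,50),(125,255,255))
for c in cv2.findContours(m,cv2.RETR_EXTERNAL,cv2.CHAIN_APPROX_SIMPLE)[0]:
    if cv2.contourArea(c)>500:
        b=cv2.boxPoints(cv2.minAreaRect(c));print(cv2.contourArea(c))
        for p in b:print(p,np.round(onplane(t,p,135),1),np.round(onplane(t,p,112),1))
a=cv2.resize(im[140:245,300:445],None,fx=4,fy=4,interpolation=cv2.INTER_CUBIC)
b=cv2.resize(d['scene']['image'][180:300,200:380],None,fx=4,fy=4,interpolation=cv2.INTER_CUBIC)
b=cv2.resize(d['scene']['image'][190:270,270:380],(580,422),interpolation=cv2.INTER_CUBIC)
a=a[:250]
v=np.vstack([a[:, :580],b])[:600] if False else a
cv2.imwrite('pics/crop1.png',cv2.resize(im[140:245,300:445],None,fx=5,fy=5,interpolation=cv2.INTER_CUBIC))
cv2.imwrite('pics/crop2.png',cv2.resize(d['scene']['image'][185:285,230:360],None,fx=6,fy=6,interpolation=cv2.INTER_CUBIC))
E
```

```text
536.0
[627. 206.] [ 542.2 -715.7  135. ] [ 544.6 -730.4  112. ]
[639. 206.] [ 542.8 -744.3  135. ] [ 545.2 -759.6  112. ]
[639. 262.] [ 409.7 -737.2  135. ] [ 409.4 -752.3  112. ]
[627. 262.] [ 409.1 -708.9  135. ] [ 408.9 -723.5  112. ]
1078.5
[320.68234 225.87433] [480.   16.7 135. ] [481.1  16.8 112. ]
[433.30698 197.27124] [ 554.1 -252.6  135. ] [ 556.7 -258.   112. ]
[435.91623 207.54507] [ 529.4 -258.7  135. ] [ 531.6 -264.2  112. ]
[323.2916  236.14816] [455.6  10.  135. ] [456.3   9.9 112. ]
11605.0
[276.9412    53.764713] [906.1 134.2 135. ] [915.9 136.6 112. ]
[391.05887  25.23531] [ 985.7 -149.6  135. ] [ 997.1 -152.9  112. ]
[415.7059  123.82355] [ 734.  -210.7  135. ] [ 740.3 -215.2  112. ]
[301.58823 152.35295] [657.7  66.7 135. ] [662.5  67.8 112. ]
```

View pics/crop1.png

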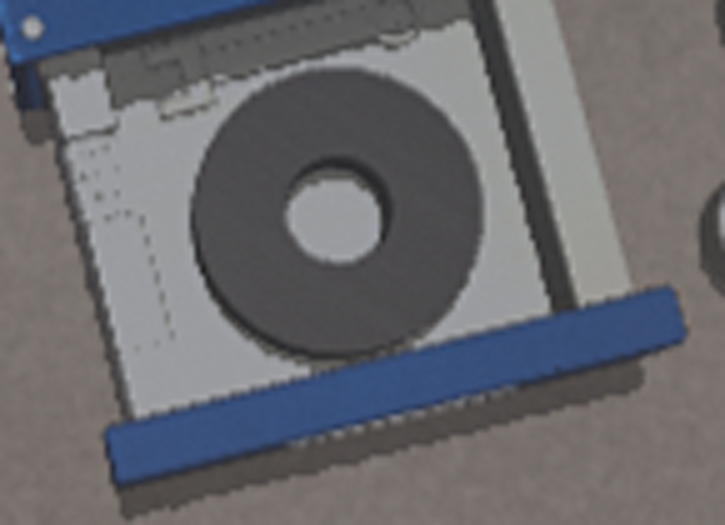

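View pics/crop2.png

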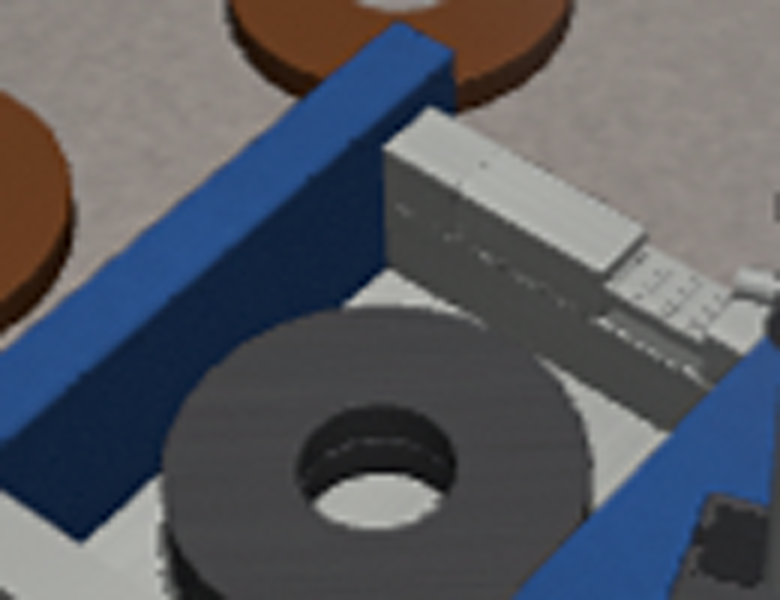

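The crops confirm the dark ring stack inside the drawer. The recess is in the left rail, rearward: scene crop (605-755, 235-345), top crop (65-80, 135-215).

```bash
cat >> h.py <<'E'
yaw=np.deg2rad(15.4);CX=np.array([np.cos(yaw),np.sin(yaw)]);CY=np.array([-CX[1],CX[0]])
C0=np.array([694.7,-72.3])
def cab(p): q=np.asarray(p)[:2]-C0; return np.round([q@CX,q@CY],1)
def world(a,b): return C0+a*CX+b*CY
E
python3 - <<'E'
import pickle
from h import *
d=pickle.load(open('d.pkl','rb'))
sc=lambda x,y:(230+(x+.5)/6-.5,185+(y+.5)/6-.5); tp=lambda x,y:(300+(x+.5)/5-.5,140+(y+.5)/5-.5)
for n,c,f,z in [('rf in',(385,150),sc,95),('rf out',(430,108),sc,95),('panel top back L',(455,52),sc,112),('rec near out',(645,235),sc,95),('rec near in',(604,274),sc,95),('rec far in floor',(700,335),sc,87),('rec far in top',(705,335),sc,95),('rec far out',(750,300),sc,95)]:
    print(n,cab(onplane(d['scene'],f(*c),z)))
for n,c,z in [('rec far',(70,138),95),('rec near',(82,216),95),('rf out',(135,418),95),('near in',(140,212),95),('well in line bottom',(172,343),95),('ring',(337,215),70)]:
    print(n,cab(onplane(d['top'],tp(*c),z)))
E
```

```text
rf in [-180.7   98.7]
rf out [-181.6  125.9]
panel top back L [-181.8  141.4]
rec near out [-80.1 123. ]
rec near in [-80.3  98.9]
rec far in floor [-40.7 102.4]
rec far in top [-35.5  97.6]
rec far out [-32.5 120.6]
rec far [-34.5 123.4]
rec near [-74.3 127.2]
rf out [-178.6  126.6]
near in [-79.5  98.6]
well in line bottom [-147.1   99.5]
ring [-102.4    0.4]
```

```bash
cat >> h.py <<'E'
from scipy.spatial.transform import Rotation as R
def shift(cmdpos,q,target):  # q wxyz; shift in tool axes
    return np.round(R.from_quat(np.roll(q,-1)).inv().apply(np.array(target)-cmdpos),1)
E
python3 - <<'E'
from plant import bot
from h import *
q=bot.state()['tool_rot'];r=R.from_quat(np.roll(q,-1));print(r.as_matrix().round(4))
t=[*world(-57,112.5),330];print(t,shift(np.array([156.451,579.231,404.667]),q,t))
y=r.as_matrix()[:2,1];print('az',-( np.arctan2(*CY[::-1])-np.arctan2(y[1],y[0])))
E
```

```text
[[-9.654e-01  2.607e-01 -6.000e-04]
 [ 2.607e-01  9.654e-01 -1.600e-03]
 [ 2.000e-04 -1.700e-03 -1.000e+00]]
[np.float64(609.8714987413898), np.float64(21.024034279589287), 330] [-583.3 -420.5   75.3]
az -0.5325644051938914
```

Request:
servo_tool(rows="1 -30 -22 0 0 0 0; 1 -80 -58 0 0 0 0; 1 -130 -94 0 0 0 0; 1 -180 -130 0 0 0 0; 1 -230 -166 0 0 0 0")

```text
clock: 0.72
eef_pos: [336.0, 357.3, 404.5]
tool_rot: [-0.0, 0.131, 0.991, -0.0]
wrist_force: [1.0, 1.9, 0.5]
grip_width: -0.2
finger_force: 0.0
```

Request:
servo_tool(rows="1 -50 -36 0 0 0 0; 1 -100 -72 0 0 0 0; 1 -150 -108 0 0 0 0; 1 -190 -137 0 0 0 0; 1 -230 -166 0 0 0 0")

```text
clock: 1.35
eef_pos: [514.7, 137.1, 404.4]
tool_rot: [-0.0, 0.132, 0.991, -0.0]
wrist_force: [0.5, 0.9, 0.5]
grip_width: 0.4
finger_force: 0.0
```

Request:
servo_tool(rows="1 -40 -30 0 0 0 -0.13; 1 -75 -55 0 0 0 -0.27; 1 -105 -75 0 0 0 -0.4; 1 -123.3 -88.5 0 0 0 -0.5326; 1 -123.3 -88.5 0 0 0 -0.5326")

```text
clock: 1.98
eef_pos: [610.6, 19.9, 404.1]
tool_rot: [-0.0, -0.133, 0.991, -0.0]
wrist_force: [0.3, 0.8, 0.2]
grip_width: 0.2
finger_force: 0.0
```

```bash
python3 - <<'E'
from plant import bot,snapshot
import cv2,pickle
from h import *
s=bot.state();print(s['clock'],s['eef_pos'],s['tool_rot'],s['wrist_force'])
w=snapshot('wrist');cv2.imwrite('pics/w1.png',w['image'])
Rt=R.from_quat(np.roll(s['tool_rot'],-1)).as_matrix();T=np.eye(4);T[:3,:3]=Rt;T[:3,3]=s['eef_pos']
w['cam_to_world']=T@w['tool_from_camera'];pickle.dump(w,open('w.pkl','wb'))
print(Rt.round(3),cab(s['eef_pos']),w['tool_from_camera'].round(2).tolist())
E
```

```text
1.975 [610.63834606  19.88100412 404.05736797] [-2.89677553e-04 -1.32763280e-01  9.91147727e-01 -1.06767876e-04] [0.28689905 0.82932047 0.227641  ]
[[-0.965 -0.263 -0.001]
 [-0.263  0.965 -0.   ]
 [ 0.001 -0.    -1.   ]] [-56.6 111.2] [[-0.0, -0.95, -0.31, 78.56], [1.0, -0.0, 0.0, 1.91], [-0.0, -0.31, 0.95, 30.72], [0.0, 0.0, 0.0, 1.0]]
```

View pics/w1.png

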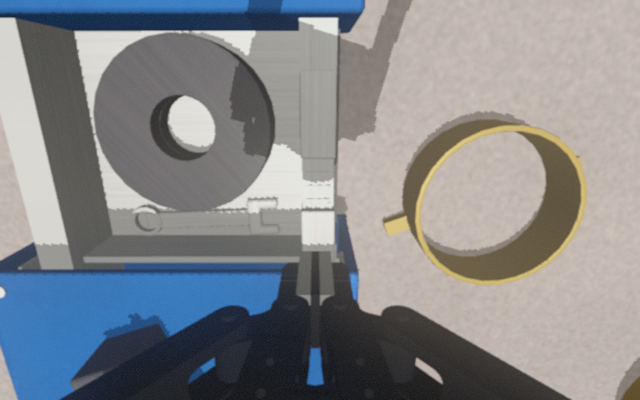

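The wrist view shows the rail at columns 302-336, from the panel at row 20 to the cabinet at about row 250. The recess shows at about rows 158-210.

```bash
python3 - <<'E'
import pickle,cv2
from h import *
w=pickle.load(open('w.pkl','rb'))
for p,z in [((301,157),95),((336,157),95),((318,158),95),((318,180),87),((318,210),95),((318,210),87),((318,70),95),((302,18),95),((338,18),95),((303,245),95),((334,245),95)]: print(p,z,cab(onplane(w,p,z)))
print(w['image'][140:260:2,318].mean(1).round().astype(int).tolist())
cv2.imwrite('pics/w1c.png',cv2.resize(w['image'][140:265,280:360],None,fx=4.5,fy=4.5,interpolation=cv2.INTER_CUBIC))
E
```

```text
(301, 157) 95 [-80.7 102.2]
(336, 157) 95 [-80.6 129.9]
(318, 158) 95 [-79.8 115.7]
(318, 180) 87 [-59.7 115.7]
(318, 210) 95 [-36.2 115.7]
(318, 210) 87 [-33.3 115.7]
(318, 70) 95 [-145.3  115.7]
(302, 18) 95 [-179.8  104.4]
(338, 18) 95 [-179.7  129.8]
(303, 245) 95 [ -4.4 102.8]
(334, 245) 95 [ -4.3 129.4]
[156, 155, 159, 155, 157, 157, 158, 154, 153, 141, 155, 156, 156, 156, 156, 154, 154, 157, 158, 155, 172, 225, 207, 222, 223, 227, 227, 227, 227, 195, 225, 225, 225, 220, 135, 132, 212, 227, 226, 226, 226, 226, 226, 225, 225, 225, 224, 225, 224, 225, 225, 217, 162, 153, 153, 146, 82, 81, 78, 74]
```

View pics/w1c.png

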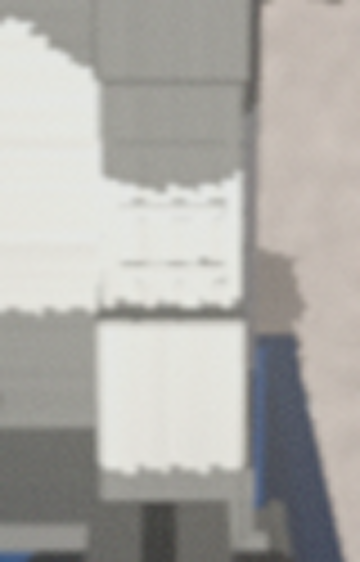

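The recess runs from -80 to -36 mm in cabinet x in both views, 44 mm as specified, and the rail's mid-line is at y ≈ 114.5. I'm descending to just above it.

Request:
servo_tool(rows="1 -2.6 3 40 0 0 0; 1 -2.6 3 80 0 0 0; 1 -2.6 3 110 0 0 0; 1 -2.6 3 128 0 0 0; 1 -2.6 3 128 0 0 0")

```text
clock: 2.65
eef_pos: [610.8, 25.4, 275.7]
tool_rot: [-0.001, -0.134, 0.991, 0.0]
wrist_force: [0.1, 0.6, 0.6]
grip_width: 0.1
finger_force: 0.0
```

Request:
servo_tool(rows="1 0 0 4 0 0 0; 1 0 0 8 0 0 0; 1 0 0 12 0 0 0; 1 0 0 14 0 0 0; 1 0 0 14 0 0 0")

```text
clock: 3.28
eef_pos: [611.6, 24.7, 262.6]
tool_rot: [-0.0, -0.134, 0.991, -0.0]
wrist_force: [0.5, 0.1, 0.4]
grip_width: -0.2
finger_force: 0.0
```

Request:
servo_tool(rows="1 0 0 1 0 0 0; 1 0 0 2 0 0 0; 1 0 0 3 0 0 0; 1 0 0 4 0 0 0; 1 0 0 4 0 0 0")

```text
clock: 3.9
eef_pos: [611.7, 24.8, 258.8]
tool_rot: [0.0, -0.134, 0.991, -0.0]
wrist_force: [0.2, 0.3, 3.3]
grip_width: -0.3
finger_force: 1.5
```

Request:
servo_tool(rows="1 0 0 1 0 0 0; 1 0 0 2 0 0 0; 1 0 0 3 0 0 0; 1 0 0 4 0 0 0; 1 0 0 4 0 0 0")

```text
clock: 4.53
eef_pos: [611.7, 24.7, 254.7]
tool_rot: [0.0, -0.134, 0.991, -0.0]
wrist_force: [-1.1, -0.3, 3.7]
grip_width: -0.2
finger_force: 2.1
```

The spring force shows the tip is on the catch, about 5 mm down. I'll press another 3 mm.

Request:
servo_tool(rows="1 0 0 1 0 0 0; 1 0 0 2 0 0 0; 1 0 0 3 0 0 0; 1 0 0 3.5 0 0 0; 1 0 0 3.5 0 0 0")

```text
clock: 5.15
eef_pos: [611.7, 24.8, 251.2]
tool_rot: [0.0, -0.134, 0.991, -0.0]
wrist_force: [-0.4, 0.2, 5.3]
grip_width: 0.4
finger_force: 2.6
```

Request:
servo_tool(rows="1 -1.5 0 0 0 0 0; 1 -3 0 0 0 0 0; 1 -4.5 0 0 0 0 0; 1 -6 0 0 0 0 0; 1 -7.5 0 0 0 0 0")

```text
clock: 5.78
eef_pos: [618.1, 26.5, 250.9]
tool_rot: [-0.001, -0.134, 0.991, -0.0]
wrist_force: [-2.7, -0.7, 5.5]
grip_width: -0.1
finger_force: 2.6
```

Request:
servo_tool(rows="1 -1 0 0 0 0 0; 1 -2 0 0 0 0 0; 1 -3 0 0 0 0 0; 1 -4 0 0 0 0 0; 1 -5 0 0 0 0 0")

```text
clock: 6.4
eef_pos: [622.9, 27.8, 250.9]
tool_rot: [-0.001, -0.134, 0.991, -0.0]
wrist_force: [-2.3, -1.5, 5.1]
grip_width: -0.2
finger_force: 2.6
```

Request:
servo_tool(rows="1 -1.5 0 0 0 0 0; 1 -3 0 0 0 0 0; 1 -4.5 0 0 0 0 0; 1 -6 0 0 0 0 0; 1 -7.5 0 0 0 0 0")

```text
clock: 7.02
eef_pos: [630.2, 29.8, 250.9]
tool_rot: [-0.001, -0.134, 0.991, -0.0]
wrist_force: [-2.5, -1.3, 5.2]
grip_width: -0.1
finger_force: 2.6
```

Request:
servo_tool(rows="1 -1.5 0 0 0 0 0; 1 -3 0 0 0 0 0; 1 -4.5 0 0 0 0 0; 1 -5 0 0 0 0 0; 1 -5 0 0 0 0 0")

```text
clock: 7.65
eef_pos: [635.2, 31.2, 251.0]
tool_rot: [-0.001, -0.134, 0.991, -0.0]
wrist_force: [-2.4, -0.9, 5.9]
grip_width: 0.3
finger_force: 2.6
```

```bash
cat > see.py <<'E'
from plant import bot,snapshot
import cv2
from h import *
s=bot.state();print(s['clock'],s['eef_pos'].round(1) if hasattr(s['eef_pos'],'round') else s['eef_pos'],cab(s['eef_pos']),np.round(s['wrist_force'],1))
t=snapshot('top')
m=cv2.inRange(cv2.cvtColor(t['image'],cv2.COLOR_BGR2HSV),(105,130,50),(125,255,255))
for c in cv2.findContours(m,cv2.RETR_EXTERNAL,cv2.CHAIN_APPROX_NONE)[0]:
    b=cv2.boxPoints(cv2.minAreaRect(c))
    if cv2.contourArea(c)>100 and b[:,0].max()<600: print(cv2.contourArea(c),[cab(onplane(t,p,112)).tolist() for p in b])
E
python3 see.py
```

```text
7.65 [635.2  31.2 251. ] [-29.8 115.6] [-2.4 -0.9  5.9]
842.5 [[-157.8, 81.4], [-157.5, -142.5], [-184.0, -141.9], [-184.2, 81.5]]
7728.5 [[268.7, 142.7], [270.1, -158.0], [6.0, -149.9], [6.1, 143.6]]
```

The drawer has moved in about 20 mm and is free. I'll lift off the catch and go round to the front face.

Request:
servo_tool(rows="1 0.5 0 -4 0 0 0; 1 2 0 -15 0 0 0; 1 2 0 -45 0 0 0; 1 2 0 -75 0 0 0; 1 2 0 -90 0 0 0")

```text
clock: 8.32
eef_pos: [634.1, 30.9, 343.1]
tool_rot: [0.001, -0.134, 0.991, -0.0]
wrist_force: [0.7, 0.2, 0.2]
grip_width: -0.4
finger_force: 0.0
```

Request:
servo_tool(rows="1 40 -15 0 0 0 0; 1 85 -45 0 0 0 0; 1 130 -75 0 0 0 0; 1 170 -100 0 0 0 0; 1 195 -115.5 0 0 0 0")

```text
clock: 8.95
eef_pos: [474.5, -133.3, 340.9]
tool_rot: [-0.001, -0.133, 0.991, 0.0]
wrist_force: [0.8, 0.7, -0.1]
grip_width: 0.2
finger_force: 0.0
```

```bash
python3 see.py
```

```text
8.95 [ 474.5 -133.3  340.9] [-228.5   -0.3] [ 0.8  0.7 -0.1]
535.5 [[-158.5, 142.6], [-157.1, -5.6], [-183.6, -5.5], [-185.0, 142.4]]
11605.0 [[268.7, 142.7], [270.1, -158.0], [6.0, -149.9], [6.1, 143.6]]
```

Request:
servo_tool(rows="1 0 0 30 0 0 0; 1 0 0 60 0 0 0; 1 0 0 80 0 0 0; 1 0 0 90 0 0 0; 1 0 0 90 0 0 0")

```text
clock: 9.62
eef_pos: [476.4, -132.1, 250.7]
tool_rot: [-0.001, -0.134, 0.991, 0.0]
wrist_force: [-0.5, 0.3, 0.3]
grip_width: -0.0
finger_force: 0.0
```

Request:
servo_tool(rows="1 -6 0 0 0 0 0; 1 -12 0 0 0 0 0; 1 -17 0 0 0 0 0; 1 -21 0 0 0 0 0; 1 -24 0 0 0 0 0")

```text
clock: 10.25
eef_pos: [499.9, -125.8, 251.3]
tool_rot: [0.0, -0.134, 0.991, -0.0]
wrist_force: [-0.3, -0.4, -0.8]
grip_width: -0.1
finger_force: 0.0
```

Request:
servo_tool(rows="1 -2 0 0 0 0 0; 1 -4 0 0 0 0 0; 1 -6 0 0 0 0 0; 1 -8 0 0 0 0 0; 1 -10 0 0 0 0 0")

```text
clock: 10.88
eef_pos: [509.0, -123.2, 251.1]
tool_rot: [-0.0, -0.134, 0.991, 0.0]
wrist_force: [-2.5, -2.3, 0.5]
grip_width: 0.1
finger_force: 1.5
```

Contact is made at about 3 N. I'll push steadily with gentle ramps.

Request:
servo_tool(rows="1 -3 0 0 0 0 0; 1 -7 0 0 0 0 0; 1 -11 0 0 0 0 0; 1 -15.5 0 0 0 0 0; 1 -20 0 0 0 0 0")

```text
clock: 11.5
eef_pos: [528.8, -117.8, 251.1]
tool_rot: [-0.0, -0.134, 0.991, 0.0]
wrist_force: [-3.7, -1.5, -0.8]
grip_width: 0.3
finger_force: 1.6
```

Request:
servo_tool(rows="1 -5 0 0 0 0 0; 1 -10 0 0 0 0 0; 1 -15 0 0 0 0 0; 1 -20 0 0 0 0 0; 1 -25 0 0 0 0 0")

```text
clock: 12.12
eef_pos: [552.9, -111.2, 251.1]
tool_rot: [-0.0, -0.134, 0.991, 0.0]
wrist_force: [-2.9, -1.2, -1.9]
grip_width: 0.0
finger_force: 1.7
```

Request:
servo_tool(rows="1 -5 0 0 0 0 0; 1 -10 0 0 0 0 0; 1 -15 0 0 0 0 0; 1 -20 0 0 0 0 0; 1 -25 0 0 0 0 0")

```text
clock: 12.75
eef_pos: [577.0, -104.5, 251.2]
tool_rot: [-0.0, -0.134, 0.991, -0.0]
wrist_force: [-3.4, -2.7, -2.4]
grip_width: 0.2
finger_force: 1.7
```

Request:
servo_tool(rows="1 -5 0 0 0 0 0; 1 -10 0 0 0 0 0; 1 -15 0 0 0 0 0; 1 -20 0 0 0 0 0; 1 -25 0 0 0 0 0")

```text
clock: 13.38
eef_pos: [601.2, -97.9, 251.2]
tool_rot: [-0.0, -0.134, 0.991, -0.0]
wrist_force: [-3.0, -2.7, -3.4]
grip_width: 0.4
finger_force: 1.7
```

Request:
servo_tool(rows="1 -5 0 0 0 0 0; 1 -10 0 0 0 0 0; 1 -14.5 0 0 0 0 0; 1 -19 0 0 0 0 0; 1 -23 0 0 0 0 0")

```text
clock: 14.0
eef_pos: [623.4, -91.8, 251.3]
tool_rot: [0.0, -0.134, 0.991, -0.0]
wrist_force: [-3.6, -1.4, -2.0]
grip_width: -0.0
finger_force: 1.6
```

Request:
servo_tool(rows="1 -3.5 0 0 0 0 0; 1 -7 0 0 0 0 0; 1 -10 0 0 0 0 0; 1 -13 0 0 0 0 0; 1 -15 0 0 0 0 0")

```text
clock: 14.62
eef_pos: [637.8, -87.9, 251.3]
tool_rot: [0.0, -0.134, 0.991, -0.0]
wrist_force: [-3.1, -1.2, -0.7]
grip_width: -0.2
finger_force: 1.5
```

```bash
python3 see.py
```

```text
14.625 [637.8 -87.9 251.3] [-59.    0.1] [-3.1 -1.2 -0.7]
301.5 [[-17.6, 142.4], [-19.1, 57.1], [-46.4, 57.8], [-45.0, 142.9]]
8543.0 [[268.7, 142.7], [270.1, -156.7], [4.8, -148.7], [4.9, 143.6]]
```

About 18 mm remain, so I'll slow down until it's seated.

Request:
servo_tool(rows="1 -2 0 0 0 0 0; 1 -4 0 0 0 0 0; 1 -6 0 0 0 0 0; 1 -8 0 0 0 0 0; 1 -10 0 0 0 0 0")

```text
clock: 15.3
eef_pos: [647.4, -85.2, 251.4]
tool_rot: [0.0, -0.134, 0.991, -0.0]
wrist_force: [-2.2, -0.7, 1.9]
grip_width: -0.1
finger_force: 1.6
```

Request:
servo_tool(rows="1 -1 0 0 0 0 0; 1 -2 0 0 0 0 0; 1 -3 0 0 0 0 0; 1 -4 0 0 0 0 0; 1 -5 0 0 0 0 0")

```text
clock: 15.92
eef_pos: [652.0, -84.0, 251.2]
tool_rot: [0.0, -0.134, 0.991, -0.0]
wrist_force: [-2.3, -1.8, 2.4]
grip_width: 0.1
finger_force: 1.5
```

Request:
servo_tool(rows="1 -0.5 0 0 0 0 0; 1 -1 0 0 0 0 0; 1 -1.5 0 0 0 0 0; 1 -2 0 0 0 0 0; 1 -2 0 0 0 0 0")

```text
clock: 16.55
eef_pos: [654.0, -83.4, 251.2]
tool_rot: [0.0, -0.134, 0.991, -0.0]
wrist_force: [-2.3, -0.7, 1.0]
grip_width: 0.1
finger_force: 1.2
```

Request:
servo_tool(rows="1 -0.5 0 0 0 0 0; 1 -1 0 0 0 0 0; 1 -1.5 0 0 0 0 0; 1 -2 0 0 0 0 0; 1 -2 0 0 0 0 0")

```text
clock: 17.18
eef_pos: [654.8, -83.2, 251.2]
tool_rot: [-0.001, -0.134, 0.991, -0.0]
wrist_force: [-7.3, -3.5, 6.1]
grip_width: -0.3
finger_force: 3.7
```

Request:
servo_tool(rows="1 -0.4 0 0 0 0 0; 1 -0.8 0 0 0 0 0; 1 -1.2 0 0 0 0 0; 1 -1.5 0 0 0 0 0; 1 -1.5 0 0 0 0 0")

```text
clock: 17.8
eef_pos: [655.3, -83.1, 251.1]
tool_rot: [-0.003, -0.134, 0.991, -0.0]
wrist_force: [-11.2, -4.6, 8.6]
grip_width: -0.1
finger_force: 5.9
```

The drawer is against its stop at the expected position. I'll back off, rise and check.

Request:
servo_tool(rows="1 4 0 0 0 0 0; 1 15 0 0 0 0 0; 1 35 0 0 0 0 0; 1 65 0 0 0 0 0; 1 90 0 0 0 0 0")

```text
clock: 18.42
eef_pos: [569.4, -106.4, 251.2]
tool_rot: [0.0, -0.134, 0.991, 0.0]
wrist_force: [-0.4, -0.3, 0.4]
grip_width: 0.2
finger_force: 0.0
```

Request:
servo_tool(rows="1 40 0 -30 0 0 0; 1 80 0 -70 0 0 0; 1 110 0 -110 0 0 0; 1 120 0 -130 0 0 0; 1 120 0 -130 0 0 0")

```text
clock: 19.05
eef_pos: [454.7, -138.5, 382.8]
tool_rot: [0.002, -0.134, 0.991, -0.001]
wrist_force: [0.7, -0.3, 0.4]
grip_width: -0.2
finger_force: 0.0
```

```bash
python3 see.py; python3 - <<'E'
from plant import snapshot
import cv2
cv2.imwrite('pics/scene2.png',snapshot('scene')['image']);cv2.imwrite('pics/top2.png',snapshot('top')['image'])
E
```

```text
19.05 [ 454.7 -138.5  382.8] [-2.49e+02 -1.00e-01] [ 0.7 -0.3  0.4]
1073.0 [[-1.8, 143.0], [-2.0, -143.0], [-28.9, -142.2], [-28.7, 143.1]]
11618.0 [[268.7, 142.7], [270.1, -158.0], [5.4, -149.9], [5.5, 143.6]]
```

View pics/top2.png

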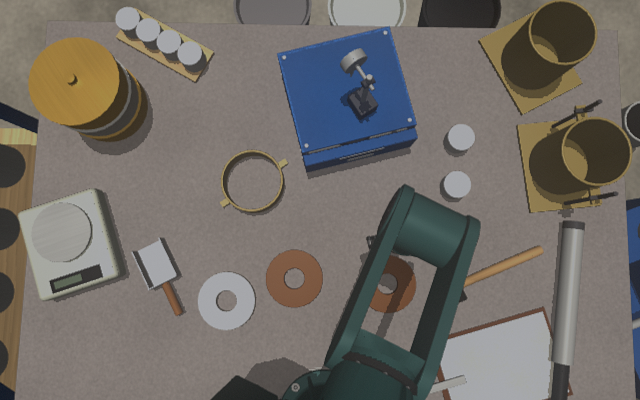

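View pics/scene2.png

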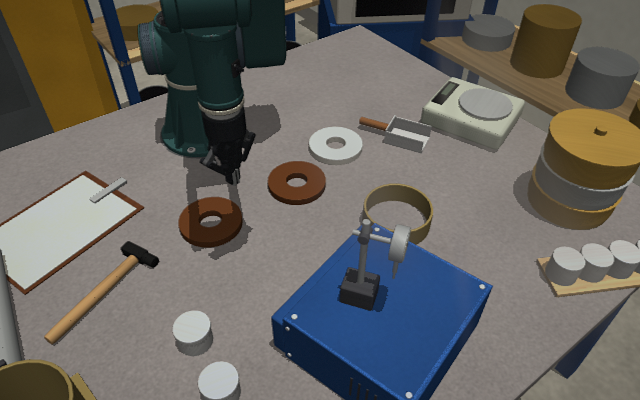

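Both pictures show the panel closed against the cabinet (302-415, 128-170 in the top view). The mask gives about 180 mm of travel, and the bystanders haven't moved.

```bash
python3 -c "
from plant import bot
print(bot.finish_job())"
```

```text
the job is handed in; nothing more can be done
None
```

I pressed the catch, started the drawer off its lock with the catch held down, and pushed it gently home: about 180 mm of travel, with the stop felt at about 12 N sideways. The bystanders stand where they were; the weights can't be seen with the drawer shut, so their lying in place rests on the slow push. The job was handed in at about 19 s.

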